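# Press the sunken calibration key of the lab balance

## Task

The brass check weight is already on the balance's pan, so start the calibration: with the fingertips, push the orange sliding cover aside along its channel, reach into the well that it hid and press the sunken yellow key right down, keeping it down for about a second. Then let the key come up and push the cover fully shut over the well again. Nothing is to be picked up: leave the weight on the pan and the bottles and the tube rack where they stand.

Things in the scene. Friction and masses are not known exactly. Their poses are not given: they have to be found in the camera images.
- balance: Blue bench balance, fixed, 300 (its x) x 240 (its y) mm. Origin: centre of its underside, on the bench; x points away from its front edge (robot's side), y to its left, z up. Flat deck 60 mm above the bench. Steel pan, 150 mm across, top at 72 mm, centred at x = 65, y = 0 mm. At x = -70 mm the cover's channel runs along y from -77 to +77 mm, both ends open; the deck goes on beyond.
- well_mouth (a point): Centre of the mouth of the well, level with the deck, at balance x = -70, y = -48, z = 60 mm. The well is a straight round hole, 44 mm across, with the key at its bottom; it is covered at the start. Axes as those of the balance.
- key_top (a point): Centre of the top of the yellow round key, 26 mm across, on the axis of the well. At rest it is 14 mm below the deck; axes as those of the balance.
- key (a joint): How far the key is pressed, m: 0 at rest, 0.005 at its lower stop. Spring-loaded: starts to move at about 1.4 N, is fully down at 4.5 N, comes back up by itself.
- cover_mid (a point): Centre of the top of the orange cover, a slab 62 (balance x) x 90 (balance y) x 12 mm high lying on the deck between two aluminium rails, 12 mm high, 8 mm thick, inner faces 64 mm apart. It slides only along the balance's y and is pushed on its upright ends, 45 mm either way along y from this point. Axes as the balance's.
- cover (a joint): How far the cover is open, m: 0 fully shut (stop; cover_mid at balance y = -30 mm), grows towards the balance's +y, up to 0.060 at the open stop (cover_mid at y = +30 mm). The well is wholly clear from about 0.050. May start a few mm open. Needs about 1.5 N to slide and stays where it is left.
- weight: Brass check weight of about 150 to 280 g with a knob, 34 mm across and 46 mm high, standing loose on the pan. Origin: centre of its underside. Leave it there.
- bottle_white: Loose cream bottle with a white screw cap, 72 mm across, 150 mm high; origin under its centre. Bystander.
- bottle_blue: Loose cream bottle with a blue screw cap, 72 mm across, 150 mm high; origin under its centre. Bystander.
- tube_rack: Loose white test-tube rack, 100 (its x) x 200 (its y) x 45 mm, with three tubes reaching 100 mm above the bench; origin under its centre. Bystander.
Things that resemble listed ones, but are neither listed nor needed, are in the scene too. What is meant by the weight is not blue or white, and is the smaller of those in its own colour.

How it is judged:
On the way, in this order (a step that is already met when the one before it is completed fails the run):
1. the cover is pushed aside, at least 40 mm open (value of joint cover above 0.04 m), for 0.1 s.
2. a fingertip keeps the key down (at least 4 of its 5 mm) for 0.6 s (value of joint key above 0.004 m and contact force between the fingers and key above 0.5 N), for 0.6 s.
At the end, for the whole second after the job is handed in: The cover is shut to within 4 mm of its stop, the key is up again (less than 1 mm down), the weight stands upright on the pan within 8 mm of where it was, and the bottles and the rack stand upright within 20 mm of where they were (value of joint cover below 0.004 m and value of joint key below 0.001 m and distance of weight from where it was at the start of the episode below 0.008 m and angle between each of weight, bottle_white, bottle_blue, tube_rack's own z axis and vertical below 0.2 rad and distance of each of bottle_white, bottle_blue, tube_rack from where it was at the start of the episode below 0.02 m); the robot touches nothing.
It fails at once if the weight is moved by more than 8 mm, tipped or lifted (distance of weight from where it was at the start of the episode above 0.008 m or angle between weight's own z axis and vertical above 0.2 rad).
It fails at once if the bottle white is moved by more than 20 mm, tipped or lifted (distance of bottle_white from where it was at the start of the episode above 0.02 m or angle between bottle_white's own z axis and vertical above 0.2 rad).
It fails at once if the bottle blue is moved by more than 20 mm, tipped or lifted (distance of bottle_blue from where it was at the start of the episode above 0.02 m or angle between bottle_blue's own z axis and vertical above 0.2 rad).
It fails at once if the tube rack is moved by more than 20 mm, tipped or lifted (distance of tube_rack from where it was at the start of the episode above 0.02 m or angle between tube_rack's own z axis and vertical above 0.2 rad).
It also fails if it takes over 46 s, if anything falls off the work surface, if the arm or the gripper's body presses on something with over 40 N, if the wrist force passes 120 N, or if a joint passes its speed limit or range.

## Robot

A 6-joint arm with a two-finger parallel gripper is mounted at the origin on the work surface. World frame = base frame: x ahead of the robot, y to its left, z up, the work surface at z = 0. Lengths are in m, angles in rad, forces in N, time in s.
With the tool pointing down it reaches from about 0.4 to 0.825 m from the base axis. Payload 7 kg.
Tool frame: the origin (TCP) lies at the centre of the arm's flange, where the gripper is bolted on; the fingertips stand 173 mm ahead of it and the grasp point (between the pads) lies 155 mm ahead of it (bot.tip_reach is the distance from the TCP to the fingertips, in m); x points along the fingers, y is the direction in which the jaws open and shut, and the axes are right-handed (so a half turn about x gives the same grasp; the last joint's range is limited). The gripper opens to 85 mm and grips with 20 to 120 N. Pads are 22 mm wide; open, the fingers measure 114 mm over their backs; the gripper's body (76 mm by 85 mm) begins 54 mm behind the grasp point. The pads swing forward as they close: fully open they stand 13 mm farther back than shut.
Start: joints at [1.411, 0.359, 0.012, 0, -1.224, -0.288], TCP at [0.292, 0.608, 0.405] pointing down, gripper open.
Joint ranges: [-3.07, 3.07], [-1.43, 2.12], [-1.02, 1.25], [-3.03, 1.67], [-3.05, -0], [-3.03, 3.03]. Speed limits (rad/s): [2.39, 2.39, 3.01, 3.14, 3.14, 3.14].

## Interface

Orientations are given as a 3x3 rotation matrix whose columns are the frame's x, y, z axes.
In Python, from workcell import bot gives the robot as it stands. Calls block until the motion is done:
- bot.move_to(position, orientation): joint-space move of the TCP to a pose.
- bot.move_straight(position, rot=None, feed=0.15, guard=None): straight line of the TCP; rot=None keeps the orientation; feed is the mean speed in m/s. With guard (N) it stops when the force on the tool has changed by that much, and returns True; else False.
- bot.move_j(angles): joint-space move.
- bot.gripper_to(opening, effort=None): opening from 0.0 (shut) to 1.0 (fully open); effort is the grip in N (None keeps the last); returns when the fingers have stopped.
- bot.dwell(seconds).
- bot.ik(position, orientation): joint angles nearest the present ones, or None.
- bot.camera(name): name is "side" or "top" or "wrist"; returns (picture, depth): 420x560x3 uint8, red, green, blue; 420x560 float32, m along the optical axis (not along the pixel's ray), 0 where there is no reading.
- bot.camera_model(name): a dict with "fovy" (degrees; the focal length in pixels is half the picture's height over the tangent of half this angle, whatever the lens; pixels are square), "cx", "cy" (the principal point, pixels), "rvec" (rotation vector, rad) and "tvec" (3), from world to camera coordinates, as OpenCV has them; the wrist camera has in their place "mount" (4x4, takes a point from camera to tool coordinates, whose origin is the TCP and whose axes are the tool frame's). Camera axes: x right, y down, z forward; pixel columns grow to the right and rows downward; lengths in m; the calibration is good to about 2 mm. A picture is of the moment at which its call begins: read the wrist's pose just before it. camera_model takes no time and is no camera call.
A pose or a line that the arm cannot do raises bot.PlanningError and nothing moves.
- bot.finish_job(): hands the job in, once; it reports no verdict.
Readings, each from a call of its own:
- bot.read_time_s(): time.
- bot.read_joint_positions(): joint angles.
- bot.read_dq(): joint speeds.
- bot.read_joint_torque(): joint torques, N m.
- bot.read_position(): TCP position.
- bot.read_orientation(): TCP orientation.
- bot.read_contact_force(): force on the tool from outside, world axes, zero at the start.
- bot.read_moment(): the same for the moment, N m.
- bot.read_grip_width(): opening from 0.0 (shut) to 1.0 (fully open).
Only numpy, scipy, OpenCV 4.12 (cv2) and the standard library are available. Lean on these libraries where they do the work, as an engineer would, in place of code of your own. Each camera call takes 0.05 s, during which the arm holds its last target. There are 200 camera calls.

## Working session

There is one attempt and no reset: what is moved stays moved. The work goes in short steps, each a Python script; the robot and the scene stay as the last script left them, time stands still between calls to the robot, and variables do not carry over. Pictures are saved under pics/ and viewed, about 8 in all and at most 12, crops included, and the job is handed in when it is done.

```bash
ls; mkdir -p pics
python3 - <<'E'
from workcell import bot
import cv2,numpy as np
for n in ("top","side"):
    p,d=bot.camera(n); np.savez(f"pics/{n}0.npz",p=p,d=d)
    cv2.imwrite(f"pics/{n}0.png",cv2.resize(p[:,:,::-1],(784,588)))
    print(n,bot.camera_model(n))
print(bot.camera_model("wrist"),bot.read_time_s(),bot.read_orientation(),bot.read_grip_width())
E
```

```text
pics
top {'fovy': 51.69686726250325, 'cx': 272.62778990476176, 'cy': 214.85675014843636, 'rvec': array([ 2.14568857, -2.200339  ,  0.04630842]), 'tvec': array([0.01492947, 0.60915371, 1.2129383 ])}
side {'fovy': 51.19478515502738, 'cx': 275.30595596554235, 'cy': 207.308128205346, 'rvec': array([ 2.36122651, -0.51891402,  0.20581326]), 'tvec': array([-0.57536152,  0.23482873,  0.92260026])}
{'fovy': 67.7823216962445, 'cx': 277.66950434748435, 'cy': 211.07146993481885, 'mount': array([[ 7.12352873e-04, -3.23585005e-01,  9.46198836e-01,
         3.11569508e-02],
       [ 9.99999733e-01,  3.86001321e-04, -6.20850947e-04,
         1.01481676e-03],
       [-1.64335944e-04,  9.46199025e-01,  3.23585193e-01,
        -8.22975913e-02],
       [ 0.00000000e+00,  0.00000000e+00,  0.00000000e+00,
         1.00000000e+00]])} 0.1 [[-4.78756080e-04 -4.33061057e-01 -9.01364461e-01]
 [-1.39668515e-03 -9.01363396e-01  4.33061287e-01]
 [-9.99998910e-01  1.46625309e-03 -1.73316743e-04]] 0.9981254802982837
```

View pics/top0.png

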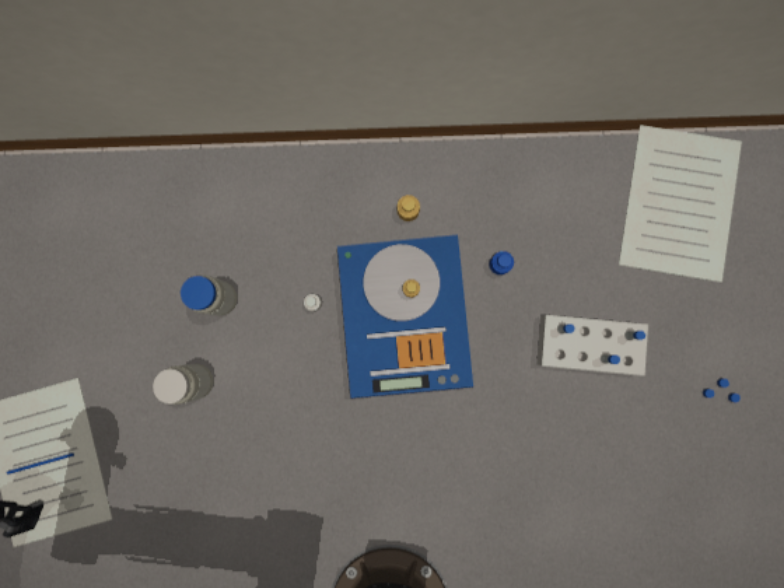

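View pics/side0.png

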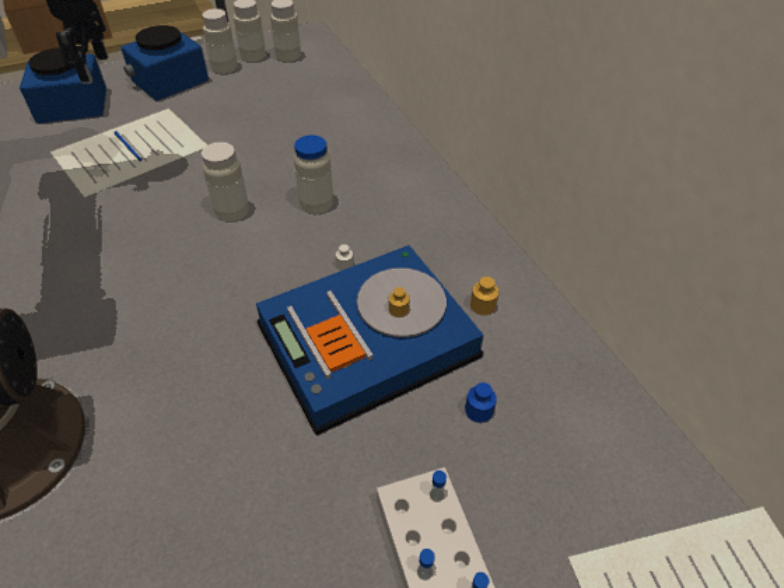

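The weight is the small brass one on the pan at (411,288). Possible confusions are the larger brass weight off the pan (408,207), the blue one (502,263) and the white one (312,302). The orange cover, seen from the top, is at (420,350), nearly shut at the −y (right) end. The bottles, rack and second balance-like boxes are well away.

```bash
cat > h.py <<'E'
from workcell import bot
import cv2,numpy as np
def cam(n):
    m=bot.camera_model(n); f=210/np.tan(np.radians(m["fovy"]/2))
    K=np.array([[f,0,m["cx"]],[0,f,m["cy"]],[0,0,1]])
    if n=="wrist":
        T=np.eye(4);T[:3,:3]=bot.read_orientation();T[:3,3]=bot.read_position();T=T@m["mount"]
        return K,T[:3,:3],T[:3,3]
    R=cv2.Rodrigues(m["rvec"])[0]; return K,R.T,-R.T@m["tvec"]
def onplane(c,px,z):
    K,R,o=c; px=np.atleast_2d(px).astype(float)
    r=(R@np.linalg.inv(K)@np.c_[px,np.ones(len(px))].T).T
    return o+r*((z-o[2])/r[:,2])[:,None]
def tri(c1,p1,c2,p2):
    A=[];b=[]
    for (K,R,o),p in((c1,p1),(c2,p2)):
        r=R@np.linalg.inv(K)@np.array([*p,1.]);r/=np.linalg.norm(r);P=np.eye(3)-np.outer(r,r);A.append(P);b.append(P@o)
    return np.linalg.lstsq(np.vstack(A),np.hstack(b),rcond=None)[0]
E
python3 - <<'E'
from h import *
s=560/784
c=cam("top"); q=np.array([[338,247],[458,236],[472,387],[350,397]])*s
P=onplane(c,q,.06);print(P); print(P.mean(0),np.linalg.norm(P-np.roll(P,1,0),axis=1))
sq=np.array([[408,247],[481,338],[318,418],[258,301]])*s
cs=cam("side")
for a,b in zip(q,sq[[0,1,2,3]]): print(tri(c,a,cs,b))
x=P[[0,1]].mean(0)-P[[2,3]].mean(0);print("yaw",np.arctan2(x[1],x[0]))
print(onplane(c,np.array([[397,335],[442,333],[445,366],[399,369]])*s,.072))
print(bot.tip_reach)
E
```

```text
[[ 0.71594968  0.08275026  0.06      ]
 [ 0.73108862 -0.15542209  0.06      ]
 [ 0.43425069 -0.17279652  0.06      ]
 [ 0.42015972  0.06496522  0.06      ]]
[ 0.57536218 -0.04512578  0.06      ] [0.29632416 0.238653   0.29734598 0.23817893]
[0.71762878 0.08294686 0.05471329]
[ 0.73245352 -0.15620453  0.05341221]
[ 0.43728061 -0.17612835  0.04267866]
[0.42331704 0.06396817 0.06303051]
yaw 0.05925859849660987
[[ 0.53849979 -0.02983485  0.072     ]
 [ 0.54022825 -0.1170626   0.072     ]
 [ 0.47651023 -0.12086335  0.072     ]
 [ 0.47279545 -0.03199687  0.072     ]]
0.1734
```

```bash
cat >> h.py <<'E'
def rot(yaw,s=1):
    bx=np.array([np.cos(yaw),np.sin(yaw),0]);t=np.array([0,0,-1.]);y=s*bx
    return np.c_[t,y,np.cross(t,y)]
E
python3 - <<'E'
from h import *
yaw=.059
for s in(1,-1):
    print(s,bot.ik([.506,-.07,.38],rot(yaw,s)))
R=min((rot(yaw,s) for s in(1,-1)),key=lambda R:np.abs(bot.ik([.506,-.07,.38],R)[5]) if bot.ik([.506,-.07,.38],R) is not None else 99)
bot.gripper_to(0.0)
bot.move_to([.53,-.07,.38],R)
for i,dy in enumerate((0,-.08)):
    if i: bot.move_straight([.53,-.07+dy,.38])
    bot.dwell(.3)
    c=cam("wrist"); p,d=bot.camera("wrist")
    np.savez(f"pics/w{i}.npz",p=p,d=d,K=c[0],R=c[1],o=c[2])
    cv2.imwrite(f"pics/w{i}.png",cv2.resize(p[:,:,::-1],(784,588),interpolation=cv2.INTER_CUBIC))
print(bot.read_time_s(),bot.read_contact_force(),R)
E
```

```text
1 [ 0.24744235  0.10628602 -0.38108285  0.         -1.08342746  2.9531503 ]
-1 [ 0.24744235  0.10628602 -0.38108285  0.         -1.08342746 -0.18844235]
4.8 [ 0.28145128  0.04830267 -0.69594218] [[ 0.         -0.99826    -0.05896578]
 [ 0.         -0.05896578  0.99826   ]
 [-1.         -0.          0.        ]]
```

View pics/w0.png

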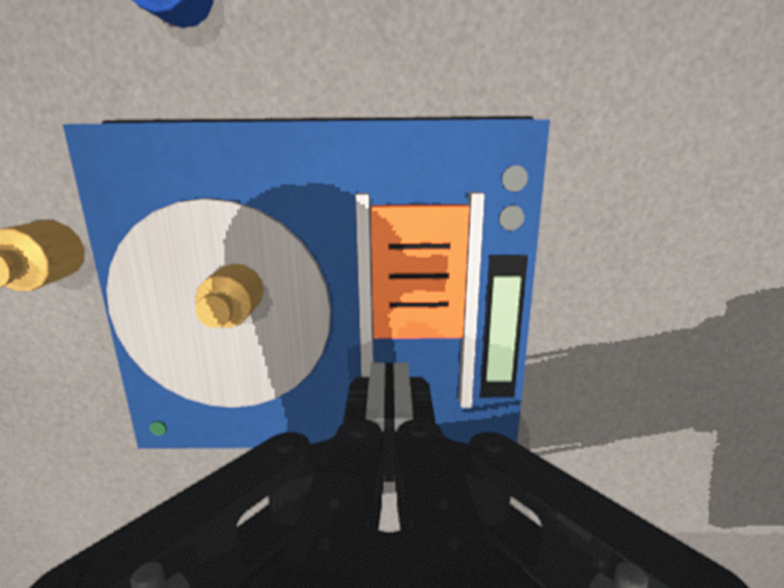

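View pics/w1.png

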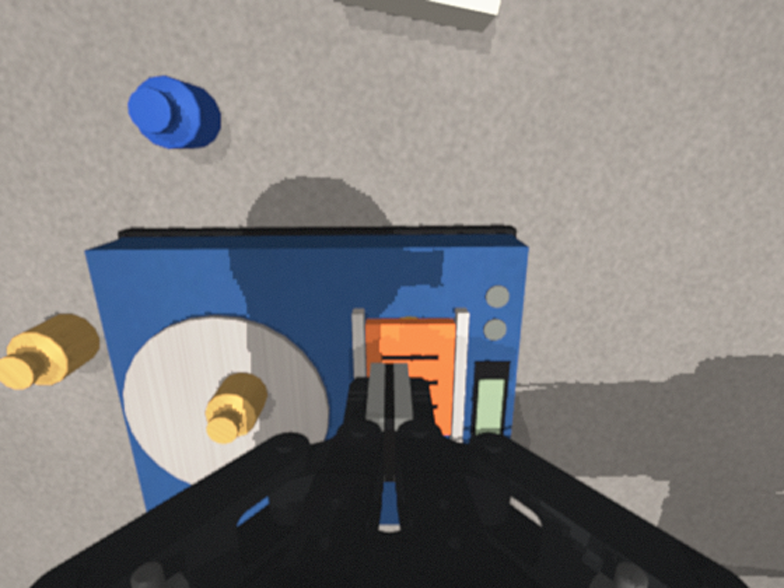

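Wrist view w0 shows the deck corners at (64,125), (549,120), (519,447) and (138,447). The cover top corners are (372,205), (469,206), (464,339) and (372,338). In w1 the deck corners are (88,249) and (526,246), and the cover end is (366,321)–(456,321).

Run:
```python
from h import *
L=lambda i:(lambda z:(z["K"],z["R"],z["o"]))(np.load(f"pics/w{i}.npz"))
a,b=L(0),L(1);s=1/1.4
for p,q in(((64,125),(88,249)),((549,120),(526,246)),((372,205),(366,321)),((469,206),(456,321)),((357,195),(353,310)),((483,194),(469,310))):
    print(tri(a,np.array(p)*s,b,np.array(q)*s).round(4))
P=onplane(a,np.array([(64,125),(549,120),(519,447),(138,447)])*s,.06);print(P.round(4),P.mean(0))
# model fit: centre+yaw
M=np.array([(150,-120),(-150,-120),(-150,120),(150,120)])/1e3
A=P[:,:2]-P[:,:2].mean(0)
w=np.sum((M[:,0]+1j*M[:,1]).conj()*(A[:,0]+1j*A[:,1])); yaw=np.angle(w);print("yaw",yaw,"scale",abs(w)/np.sum(M**2))
C=onplane(a,np.array([(372,205),(469,206),(464,339),(372,338)])*s,.072);
Rz=np.array([[np.cos(yaw),-np.sin(yaw)],[np.sin(yaw),np.cos(yaw)]])
print("cover in bal",((C[:,:2]-P[:,:2].mean(0))@Rz).round(4))
rl=onplane(a,np.array([(357,195),(483,194),(363,375),(474,408)])*s,.072);print("rails",((rl[:,:2]-P[:,:2].mean(0))@Rz).round(4))
```

```text
[ 0.7368 -0.1535  0.0544]
[ 0.4362 -0.1743  0.0572]
[ 0.5424 -0.1171  0.0673]
[ 0.4799 -0.1199  0.0647]
[ 0.5524 -0.122   0.0602]
[ 0.4713 -0.1277  0.0621]
[[ 0.7338 -0.1534  0.06  ]
 [ 0.4364 -0.1741  0.06  ]
 [ 0.4173  0.0657  0.06  ]
 [ 0.7182  0.0836  0.06  ]] [ 0.57645414 -0.04454298  0.06      ]
yaw 0.06759230017093036 scale 0.9979630650687256
cover in bal [[-0.0393 -0.0707]
 [-0.0999 -0.0696]
 [-0.1011  0.0213]
 [-0.0375  0.0201]]
rails [[-0.0301 -0.0769]
 [-0.1082 -0.0769]
 [-0.0305  0.0489]
 [-0.1111  0.0768]]
```

```bash
cat >> h.py <<'E'
yaw=.0665; C0=np.array([.5763,-.0447]); RR=rot(yaw,-1)
def W(x,y,z): # balance xy (m), tip z world -> TCP
    return [C0[0]+x*np.cos(yaw)-y*np.sin(yaw),C0[1]+x*np.sin(yaw)+y*np.cos(yaw),z+bot.tip_reach]
def bal():
    p=bot.read_position()[:2]-C0
    return np.array([p[0]*np.cos(yaw)+p[1]*np.sin(yaw),-p[0]*np.sin(yaw)+p[1]*np.cos(yaw),bot.read_position()[2]-bot.tip_reach]).round(4)
E
python3 - <<'E'
from h import *
bot.move_to(W(-.07,-.100,.10),RR)
print(bot.move_straight(W(-.07,-.100,.052),feed=.03,guard=4),bal(),bot.read_contact_force())
z=bal()[2]+.004
bot.move_straight(W(-.07,-.100,z),feed=.03)
print(bot.move_straight(W(-.07,-.022,z),feed=.04,guard=8),bal(),bot.read_contact_force(),bot.read_time_s())
c=cam("wrist");p,d=bot.camera("wrist");cv2.imwrite("pics/w2.png",cv2.resize(p[:,:,::-1],(784,588)))
E
```

```text
True [-0.07   -0.1     0.0601] [-0.65551658  0.63152712  5.3821499 ]
True [-0.07   -0.026   0.0641] [ 1.10105058 -2.9959444   1.23404915] 8.4833
```

View pics/w2.png

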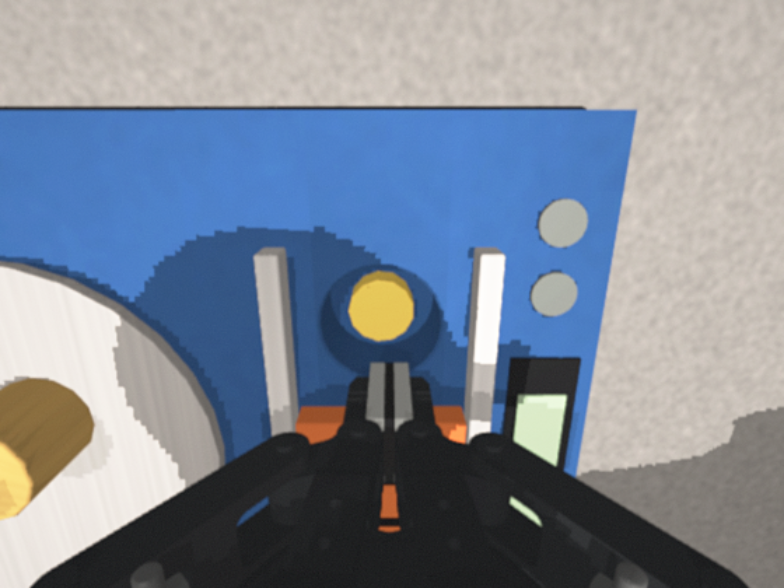

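The well is open, with the key at (381,306) and the cover against its open stop (tip stopped at −26 mm, as predicted).

Run:
```python
from h import *
k=onplane(cam("wrist"),np.array([[381,306]])/1.4,.046)[0]; d=k[:2]-C0
kb=np.array([d[0]*np.cos(yaw)+d[1]*np.sin(yaw),-d[0]*np.sin(yaw)+d[1]*np.cos(yaw)]);print("key bal",kb)
t=np.array([-.07,-.048]); 
if np.abs(kb-t).max()>.006: raise SystemExit("check")
t=(t+kb)/2
bot.move_straight(W(-.07,-.030,.0641),feed=.05)
bot.move_straight(W(-.07,-.030,.08),feed=.08)
bot.move_straight(W(*t,.08),feed=.05)
bot.dwell(.2);f0=bot.read_contact_force()
print(bot.move_straight(W(*t,.050),feed=.04,guard=5),bal())
print(bot.move_straight(W(*t,.0395),feed=.015,guard=9),bal(),bot.read_contact_force()-f0)
for _ in range(3): bot.dwell(.4);print(bal(),bot.read_contact_force()-f0)
print(bot.read_time_s())
```

```text
key bal [-0.06878225 -0.05070091]
False [-0.0693 -0.0494  0.0502]
True [-0.0692 -0.0493  0.0411] [-1.84936862  2.6129064   5.79048098]
[-0.0692 -0.0493  0.0411] [-1.02327863  1.56793414  5.73317067]
[-0.0692 -0.0493  0.0411] [-1.89671718  1.90313314  6.01144093]
[-0.0692 -0.0493  0.041 ] [-1.71166759  1.45867996  6.95578089]
12.5833
```

Depth is 19 mm below the deck, which is full travel. I'll press slightly harder for a margin, then release and shut the cover.

Run:
```python
from h import *
t=bal()[:2]
print(bot.move_straight(W(*t,.0385),feed=.01,guard=5),bal(),bot.read_contact_force())
bot.dwell(1.0);print(bal(),bot.read_contact_force())
bot.move_straight(W(*t,.10),feed=.06)
bot.dwell(.2);print(bot.read_contact_force())
bot.move_straight(W(-.07,.100,.10),feed=.12)
print(bot.move_straight(W(-.07,.100,.0641),feed=.04,guard=5),bal())
print(bot.move_straight(W(-.07,.020,.0641),feed=.04,guard=8),bal(),bot.read_contact_force(),bot.read_time_s())
```

```text
True [-0.0691 -0.0492  0.041 ] [-3.05485117  1.40130111  9.16292718]
[-0.0692 -0.0493  0.041 ] [-2.92516882  1.312647    9.08236604]
[ 0.39283055  0.38434223 -1.09265205]
False [-0.0699  0.1001  0.0643]
True [-0.0699  0.0255  0.064 ] [0.18386722 4.6987035  2.78437143] 19.25
```

Run:
```python
from h import *
bot.move_straight(W(-.07,.035,.0641),feed=.05)
bot.move_straight(W(-.07,.035,.21),feed=.12)
bot.dwell(.3)
c=cam("wrist");p,d=bot.camera("wrist");cv2.imwrite("pics/w3.png",cv2.resize(p[:,:,::-1],(784,588)))
np.savez("pics/w3.npz",K=c[0],R=c[1],o=c[2])
p,d=bot.camera("top");cv2.imwrite("pics/top1.png",cv2.resize(p[:,:,::-1],(784,588)))
print(bal(),bot.read_contact_force(),bot.read_time_s())
```

```text
[-0.07    0.035   0.2098] [-0.82821767  0.12068973  0.00399495] 21.3583
```

View pics/w3.png

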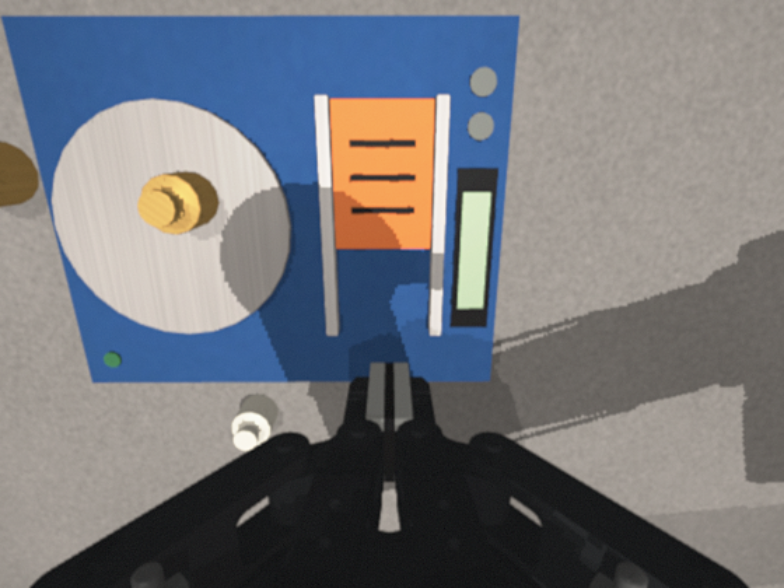

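View pics/top1.png

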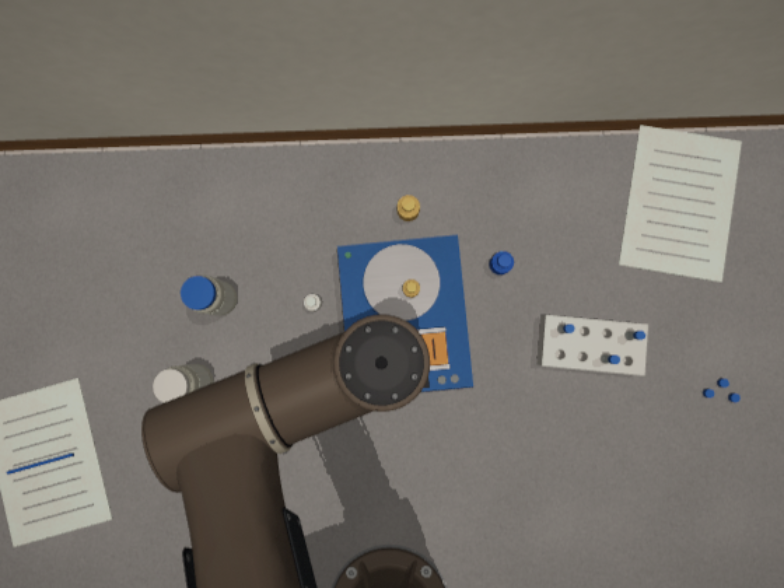

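The cover's end (row 98) is now about 2 mm inside the rail ends (row 95), so it is shut. The weight, bottles and rack are at the same pixels as at the start.

```bash
python3 -c "
from workcell import bot
bot.finish_job();print(bot.read_time_s())"
```

```text
the job is handed in; nothing more can be done
the job is handed in; nothing more can be done
```

The calibration press is done and the job is handed in; the last clock reading, at about 21 s, was well under the 46 s limit. No verdict was reported.

- **Opening:** With the shut fingertips I pushed the cover from about 5 mm open to its open stop. The tip stopped at −26 mm along the balance's y, as predicted.
- **Key press:** I pressed the key to 19 mm below the deck, its full travel, at about 6–9 N for over 2 s. I then raised the fingers clear of it.
- **Closing:** I pushed the cover back until it met its shut stop, where the guard tripped with the tip at 25.5 mm (26 mm predicted). In the wrist picture the cover's end sits about 2 mm inside the rail ends, which matches fully shut.

**Last checks:** In the top picture the weight, both bottles and the rack are at their starting pixels. The arm was clear, about 0.15 m above the deck, with only sensor noise on the force reading. The key could not be seen under the cover, so that it came up is inferred from its spring.

**Disagreements:** Heights from two views were off by up to about 17 mm at one balance corner and by 3–12 mm elsewhere. Touching the deck gave 60.1 mm, which I used instead. The key measured about 3 mm from its stated place in the picture, and I pressed halfway between the two. Sideways forces of 1–3 N appeared while pressing.

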